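# Key the caddy lid over its pin and press it shut

## Robot

A 6-joint arm with a two-finger parallel gripper is mounted at the origin on a cart in front of the work surface, level with it; the furniture and walls round the work are solid. World frame = base frame: x ahead of the robot, y to its left, z up, the work surface at z = 0. Lengths are in m, angles in degrees, forces in N, time in s.
With the tool pointing down it reaches from about 0.3 to 0.75 m from the base axis. Payload 8.5 kg.
Tool frame: the origin (TCP) lies between the finger pads; the fingertips stand 11 mm ahead of it and the grasp point (between the pads) lies 8 mm behind it; z points along the fingers, y is the line along which they close (so a half turn about z gives the same grasp; the last joint's range is limited). The gripper opens to 85 mm and grips with 20 to 120 N. Pads are 22 mm wide; open, the fingers measure 114 mm over their backs; the gripper's body (76 mm by 85 mm) begins 54 mm behind the grasp point. The pads swing forward as they close: fully open they stand 13 mm farther back than shut.
Start: joints at [52.294, 21.807, 74.336, -0, 83.858, -12.336], TCP at [0.236, 0.497, 0.242] pointing down, gripper open.
Joint ranges: [-178.18, 178.18], [-50.72, 133.34], [12.68, 142.11], [-81.47, 261.47], [9.98, 163.14], [-165.26, 165.26]. Speed limits (degrees/s): [136.94, 136.94, 180, 180, 180, 180].

## Interface

Orientations are given as [roll, pitch, yaw] about the fixed x, y, z axes, in that order (R = Rz(yaw) Ry(pitch) Rx(roll)).
In Python, from bench import ctrl, eyes gives the robot as it stands.
- The arm moves only by the tool drive_tool, never from a script. Its argument "steps" is a list of rows, each an object of numbers: "claw": the opening, from -1 (shut) to 1 (fully open); "dx", "dy", "dz": the shift along the tool's x, y, z in mm; "rx", "ry", "rz": the turn, a rotation vector about the tool's x, y, z in rad. In form: [{"claw": .., "dx": .., "dy": .., "dz": .., "rx": .., "ry": .., "rz": ..}, ...]. A call has 1 to 12 rows; each row shifts and turns the commanded pose from where the row before left it, along the tool's axes as they then stand; what a row does not reach is not made up. A row lasts 1/10 s, in which the tool goes at most 50 mm and 8.59 degrees, less where a joint would pass 70% of its speed; a pose out of reach is approached as far as the arm can. A call is refused whole if a number of a shift passes 50 or a number of a turn 0.15, either way. A call with a gripper value outside its range is refused whole. The fingers move at their own pace and stop on an object; "grip_force" is the grip in N (left out, the last holds). Time passes only in rows, so rows that do not move let the fingers close. It gives the time, the measured TCP pose, the force, the opening and the grip force at its end, in the units of the state.
- ctrl.observe(): the state, without advancing time (a new reading comes with each control period).
- eyes.camera(name): name is "side" or "top"; returns the picture (420x560x3 uint8, blue, green, red); there is no depth.
- eyes.get_calibration(name): a dict with "camera_matrix" (3x3 intrinsics, pixels), "k1" (the pictures are not rectified: a ray, as slopes to the right and down, at radius r is drawn at 1 + k1 r^2 times it, then the intrinsics apply), "view" (4x4, takes a point from world to camera coordinates). Camera axes: x right, y up, looking along -z (the intrinsics and any distortion apply to the point x, -y, -z); pixel columns grow to the right and rows downward; lengths in m; the calibration is good to about 2 mm. A picture is of the moment at which its call begins. get_calibration takes no time and is no camera call.
- ctrl.job_done(): hands the job in; it is judged then, once.
The state is a dict: "time_s": time; "joint_pos": joint angles; "joint_velocities": joint speeds; "joint_efforts": joint torques, N m; "tool_pos": TCP position; "tcp_rot": TCP orientation; "ft_force": force on the tool from outside, world axes, zero at the start; "moment": the same for the moment, N m; "opening": finger opening in m; "grip_force": force on a finger pad.
Only numpy, scipy, OpenCV 4.12 (cv2) and the standard library are available. Lean on these libraries where they do the work, as an engineer would, in place of code of your own. Each camera call takes 0.05 s, during which the arm holds its last target. There are 200 camera calls.

## Task

The green lid of the white food-scrap caddy stands raised because its notch is not over the red pin on the rim. Push the lid's upright fin round with a fingertip until the notch meets the pin, then press the lid down until it is fully home on the rim. Do not pinch the fin or lift the lid, and leave the things around it where they stand.

Things in the scene. Friction and masses are not known exactly. Their poses are not given: they have to be found in the camera images.
- caddy: round white food-scrap caddy with a flat rim, 160 mm across and 100 mm high, standing fast on the worktop (it cannot be moved); origin at the centre of its underside, z up, +x points to the red pin. The well inside is 107 mm across; the rim is the flat ring round it, at z = 100 mm.
- pin_tip (a point): tip of the red key pin: 8 mm thick, round end, 10 mm tall, standing on the rim 67 mm from the caddy's axis (tip 110 mm above the caddy's underside). Under the raised lid, only the red block beside it, on the outside of the rim at the same bearing (16 mm wide, to 90 mm from the axis), is seen from above.
- lid: loose green round lid, 0.3 kg: flange 150 mm across, 8 mm thick; below it a plug 104 mm across, 36 mm long, stands in the caddy's well (1.5 mm play) and centres it. Origin: centre of the flange's underside; z up, +x points to the notch. At the start the origin is 111 mm above the caddy's underside; it turns with light friction, stays where left, and starts 40 to 180 degrees from the pin, either way.
- notch (a point): middle of the notch in the lid's edge, at the flange's underside, 67 mm from the lid's axis; the notch is 15 mm wide, parallel-sided, open to the outside
- fin (a point): middle of the upright radial fin on the lid, opposite the notch, 46 mm from the lid's axis, 16 mm above the flange's underside (8 mm above its upper face). The fin is 36 mm long (28 to 64 mm from the axis): a white core 6 mm thick, its top 32 mm above the flange's underside, and a green cheek 4 mm thick on each side (14 mm in all) up to 24 mm.
- pad (a point): centre of the top of the flat white thumb pad in the middle of the lid, 38 mm across, 10 mm above the flange's underside: the place to press. With the notch over the pin, some 5 to 8 N drive the lid down 11 mm against a stiff seal until the flange lies on the rim, where it stays by itself; otherwise the pin stops it after 1 mm.
- beer_can_b: light blue and white drink can, empty, 66 mm wide, 115 mm tall; bystander, loose; origin at the centre of its underside
- key_mug_b: white dotted mug, 78 x 114 mm with its handle, 93 mm tall; bystander, loose; origin at the centre of its underside
- tuna_tin_b: flat round tin, 86 mm wide, 40 mm tall; bystander, loose; origin at the centre of its underside
- sauce_cup_1_b: small clear sauce cup, 67 mm wide, 35 mm tall; bystander, loose; origin at the centre of its underside
- clamshell_b: clear clamshell food box, 128 x 164 mm, 54 mm tall; bystander, loose; origin at the centre of its underside
Not all that is in view belongs to the job. Of the things that look like the lid, the larger one is meant.

How it is judged (in metres and radians):
On the way:
1. the lid, still raised, is turned until its notch stands over the pin (horizontal distance between notch and pin_tip below 0.0065 m and z of lid in the frame of caddy above 0.1085 m), for 0.1 s.
At the end, for the whole second after the job is handed in: The lid lies at rest on the caddy's rim: its flange within 2.5 mm of the rim, level within 0.05 rad, its notch round the pin (within 6.5 mm of the pin's axis) (z of lid in the frame of caddy below 0.1025 m and horizontal distance between notch and pin_tip below 0.0065 m and angle between lid's own z axis and vertical below 0.05 rad and linear speed of lid below 0.02 m/s); the robot touches nothing.
It fails at once if the lid is lifted (10 mm above where it stood) (z of lid in the frame of caddy above 0.121 m).
It fails at once if the fin is pinched (both its sides pressed by the fingers at once) (contact force between the fingers and lid_c0 above 3 N and contact force between the fingers and lid_c1 above 3 N).
It fails at once if a bystander is shifted by 30 mm (distance of any of beer_can_b, key_mug_b, tuna_tin_b, sauce_cup_1_b, clamshell_b from where it was at the start of the episode above 0.03 m).
It fails at once if a bystander is tipped over (angle between any of beer_can_b, key_mug_b, tuna_tin_b, sauce_cup_1_b, clamshell_b's own z axis and vertical above 0.5 rad).
It also fails if it takes over 64 s, if anything falls off the work surface, if the arm or the gripper's body presses on something with over 40 N, if the wrist force passes 120 N, or if a joint passes its speed limit or range.

## Working session

There is one attempt and no reset: what is moved stays moved. The work goes in short steps, Python scripts to look and compute and a tool call to move; the robot and the scene stay as the last step left them, time stands still between calls to the robot, and variables do not carry over. Pictures are saved under pics/ and viewed, at most 10 in all, crops included, and the job is handed in when it is done.

Besides the shell and the picture viewer there is one more tool, called by a JSON object that holds its "name" and its "arguments". drive_tool: Moves the arm, as the interface text tells. Its arguments: {"type":"object","properties":{"steps":{"type":"array"},"grip_force":{"type":"number"}},"required":["steps"]}

```bash
ls; mkdir -p pics; python3 - <<'E'
from bench import ctrl, eyes
import cv2,numpy as np
for n in("top","side"):
    im=eyes.camera(n); cv2.imwrite(f"pics/{n}0.png",im)
    c=eyes.get_calibration(n); V=np.array(c["view"]); print(n,np.round(c["camera_matrix"],1).tolist(),c["k1"],(-V[:3,:3].T@V[:3,3]).round(3))
print(ctrl.observe())
E
```

```text
pics
top [[473.8, 0.0, 278.8], [0.0, 473.8, 206.9], [0.0, 0.0, 1.0]] -0.0009008951035366847 [ 0.32  -0.259  1.511]
side [[402.6, 0.0, 283.5], [0.0, 402.6, 211.7], [0.0, 0.0, 1.0]] -0.10710960469089571 [0.232 0.286 1.022]
{'time_s': 0.1, 'joint_pos': array([ 5.22948672e+01,  2.18357665e+01,  7.43781687e+01, -1.71481248e-05,
        8.38580770e+01, -1.23367656e+01]), 'joint_velocities': array([-0.04456887, -0.05068515, -0.17916256, -0.03743456,  0.06276627,
       -0.05623716]), 'joint_efforts': array([ 3.66160646e-03, -4.49218476e+01, -2.31657940e+01, -2.46399632e-04,
        3.65231826e-03,  9.01724604e-06]), 'tool_pos': array([0.23549836, 0.49676243, 0.24179949]), 'tcp_rot': array([-1.79929647e+02, -1.53692772e-02,  1.54631625e+02]), 'ft_force': array([-0.42904181, -0.28696982, -0.57319577]), 'moment': array([ 0.02073977,  0.01208608, -0.04202517]), 'grip_force': 0.0, 'opening': 0.08570448114173583}
```

View pics/top0.png

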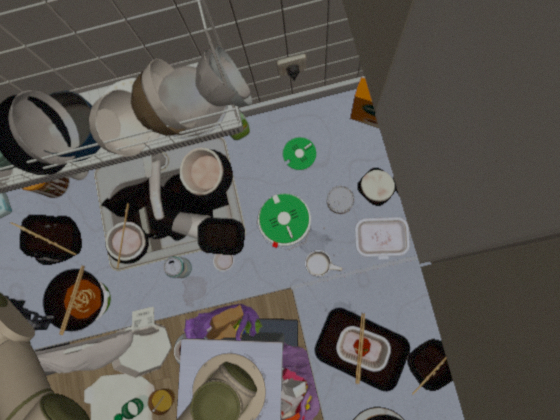

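View pics/side0.png

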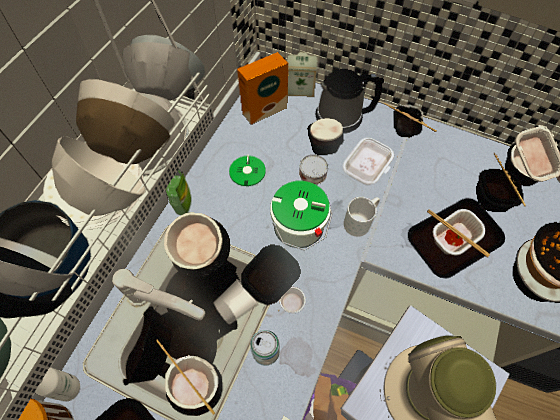

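The larger lid is at top (285,219) and side (300,205), with the red block at top (275,244) and side (319,232). The can, mug, clamshell and sauce cup stand around it. Next I'll enlarge both crops and cast rays.

```bash
cat > h.py <<'E'
import cv2,numpy as np
from bench import ctrl,eyes
def ray(n,p):
    c=eyes.get_calibration(n);K=np.array(c["camera_matrix"]);V=np.array(c["view"])
    q=np.linalg.solve(K,[p[0],p[1],1])[:2];d=q.copy()
    for _ in range(10): d=q/(1+c["k1"]*(d@d))
    r=V[:3,:3].T@np.array([d[0],-d[1],-1]);o=-V[:3,:3].T@V[:3,3];return o,r
def onz(n,p,z):
    o,r=ray(n,p);return o+r*(z-o[2])/r[2]
def proj(n,X):
    c=eyes.get_calibration(n);K=np.array(c["camera_matrix"]);V=np.array(c["view"])
    x=V[:3,:3]@X+V[:3,3];d=np.array([x[0],-x[1]])/-x[2];d=d*(1+c["k1"]*(d@d));return K[:2,:2]@d+K[:2,2]
def masks(im):
    h=cv2.cvtColor(im,cv2.COLOR_BGR2HSV)
    return cv2.inRange(h,(50,120,60),(75,255,255)),cv2.inRange(h,(0,150,80),(6,255,255))|cv2.inRange(h,(174,150,80),(180,255,255))
def big(m,box):
    k=np.zeros_like(m);x0,y0,x1,y1=box;k[y0:y1,x0:x1]=m[y0:y1,x0:x1]
    return max(cv2.findContours(k,cv2.RETR_EXTERNAL,cv2.CHAIN_APPROX_NONE)[0],key=cv2.contourArea)
E
python3 - <<'E'
from h import *
box={"top":(240,180,330,260),"side":(255,165,345,255)}
out=[]
for n in box:
    im=cv2.imread(f"pics/{n}0.png");g,r=masks(im);b=box[n]
    c=big(g,b);rc=big(r,b)
    P=np.array([onz(n,p,.119)[:2] for p in c.reshape(-1,2)]).astype(np.float32)
    cc,rad=cv2.minEnclosingCircle(P);
    m=rc.reshape(-1,2).mean(0)
    R=onz(n,m,.1);print(n,"lid centre",np.round(cc,4),"r",rad,"red",m,R.round(4),"dist",np.linalg.norm(R[:2]-cc),"bearing",np.degrees(np.arctan2(*(R[:2]-cc)[::-1])))
    x0,y0,x1,y1=b;out.append(cv2.resize(im[y0:y0+80,x0:x0+80],(400,400),interpolation=cv2.INTER_CUBIC))
cv2.imwrite("pics/c.png",np.hstack(out))
for nm,n,p,z in[("mug","top",(318,262),.09),("sauce","top",(340,200),.035),("clam","top",(382,237),.05),("can","top",(177,267),.115)]: print(nm,onz(n,p,z).round(3))
E
```

```text
top lid centre [ 0.5197 -0.1615] r 0.07311971485614777 red [274.84615385 244.30769231] [ 0.4424 -0.1362  0.1   ] dist 0.08132937150784292 bearing 161.9033631983996
side lid centre [ 0.5195 -0.1622] r 0.0757678747177124 red [317.89473684 231.68421053] [ 0.4417 -0.135   0.1   ] dist 0.08247019229351081 bearing 160.7150274119763
mug [ 0.393 -0.266  0.09 ]
sauce [ 0.592 -0.332  0.035]
clam [ 0.476 -0.459  0.05 ]
can [0.367 0.153 0.115]
```

View pics/c.png

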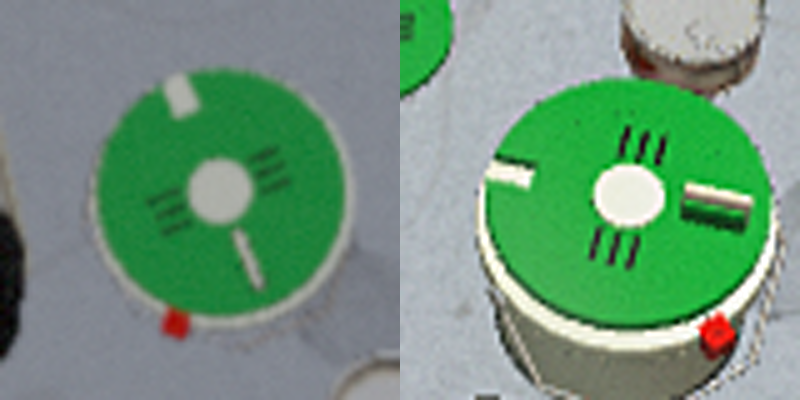

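```bash
python3 - <<'E'
from h import *
C=np.array([.5196,-.1619])
for nm,n,p,z in[("fin","top",(240+249/5,180+260/5),.143),("fin","side",(255+318/5,165+189/5),.143),("notch","top",(240+181/5,180+97/5),.119),("notch","side",(255+112/5,165+175/5),.119),("pad","top",(240+220/5,180+190/5),.121),("pad","side",(255+229/5,165+195/5),.121)]:
    X=onz(n,p,z);v=X[:2]-C;print(nm,n,X.round(4),np.hypot(*v).round(4),np.degrees(np.arctan2(v[1],v[0])).round(1))
E
```

```text
fin top [ 0.4754 -0.1825  0.143 ] 0.0488 -155.0
fin side [ 0.4786 -0.1829  0.143 ] 0.0461 -152.9
notch top [ 0.5756 -0.1381  0.119 ] 0.0608 23.0
notch side [ 0.5747 -0.1352  0.119 ] 0.0612 25.8
pad top [ 0.5193 -0.1631  0.121 ] 0.0012 -102.3
pad side [ 0.5188 -0.1628  0.121 ] 0.0012 -130.6
```

The fin is at −154.5° and the notch at about 25.5°, measured from centre (0.5196, −0.162). The pin is at about 161°, so the lid must turn about +136°. First I'll move above the side of the fin to push from, with the fingers shut.

{"name": "drive_tool", "arguments": {"steps": [{"claw":-1,"dx":-30.4,"dy":-30.7},{"claw":-1,"dx":-30.4,"dy":-30.7},{"claw":-1,"dx":-30.4,"dy":-30.7},{"claw":-1,"dx":-30.4,"dy":-30.7},{"claw":-1,"dx":-30.4,"dy":-30.7},{"claw":-1,"dx":-30.4,"dy":-30.7},{"claw":-1,"dx":-30.4,"dy":-30.7},{"claw":-1,"dx":-30.4,"dy":-30.7},{"claw":-1,"dx":-30.4,"dy":-30.7},{"claw":-1,"dx":-30.4,"dy":-30.7},{"claw":-1,"dx":-30.4,"dy":-30.7},{"claw":-1,"dx":-30.4,"dy":-30.7}]}}

```text
validation failed for argument at $.st...
```

{"name": "drive_tool", "arguments": {"steps": [{"claw":-1,"dx":-30.4,"dy":-30.7},{"claw":-1,"dx":-30.4,"dy":-30.7},{"claw":-1,"dx":-30.4,"dy":-30.7},{"claw":-1,"dx":-30.4,"dy":-30.7},{"claw":-1,"rz":0.147},{"claw":-1,"rz":0.147},{"claw":-1,"rz":0.147},{"claw":-1,"rz":0.147},{"claw":-1,"rz":0.147},{"claw":-1,"rz":0.147},{"claw":-1,"rz":0.147},{"claw":-1,"rz":0.147}]}}

```text
validation failed for argument at $.st...
```

{"name": "drive_tool", "arguments": {"steps": [{"claw":-1,"rz":0.147},{"claw":-1,"rz":0.147},{"claw":-1,"rz":0.147},{"claw":-1,"rz":0.147},{"claw":-1,"rz":0.147},{"claw":-1,"rz":0.147},{"claw":-1,"rz":0.147},{"claw":-1,"rz":0.147},{"claw":-1,"rz":0.147},{"claw":-1,"rz":0.147},{"claw":-1,"rz":0.147},{"claw":-1,"rz":0.147}]}}

```text
validation failed for argument at $.st...
```

{"name": "drive_tool", "arguments": {"steps": [{"claw":-1,"rz":0.147},{"claw":-1,"rz":0.147},{"claw":-1,"rz":0.147},{"claw":-1,"rz":0.147},{"claw":-1,"rz":0.147},{"claw":-1,"rz":0.147},{"claw":-1,"dz":20},{"claw":-1,"dz":20},{"claw":-1,"dz":15},{"claw":-1}]}}

```text
validation failed for argument at $.st...
```

All four calls were refused, probably because every key has to be present. I'll try one full row to check.

{"name": "drive_tool", "arguments": {"steps": [{"claw":-1,"dx":-30.4,"dy":-30.7,"dz":0,"rx":0,"ry":0,"rz":0}]}}

```text
time_s: 0.2
tool_pos: [0.2493, 0.4578, 0.2414]
tcp_rot: [180.0, -0.0, 154.8]
ft_force: [1.9, -0.2, 0.5]
opening: 0.0734
grip_force: 0.0
```

{"name": "drive_tool", "arguments": {"steps": [{"claw":-1,"dx":-30.4,"dy":-30.7,"dz":0,"rx":0,"ry":0,"rz":0},{"claw":-1,"dx":-30.4,"dy":-30.7,"dz":0,"rx":0,"ry":0,"rz":0},{"claw":-1,"dx":-30.4,"dy":-30.7,"dz":0,"rx":0,"ry":0,"rz":0},{"claw":-1,"dx":-30.4,"dy":-30.7,"dz":0,"rx":0,"ry":0,"rz":0},{"claw":-1,"dx":-30.4,"dy":-30.7,"dz":0,"rx":0,"ry":0,"rz":0},{"claw":-1,"dx":-30.4,"dy":-30.7,"dz":0,"rx":0,"ry":0,"rz":0},{"claw":-1,"dx":-30.4,"dy":-30.7,"dz":0,"rx":0,"ry":0,"rz":0},{"claw":-1,"dx":-30.4,"dy":-30.7,"dz":0,"rx":0,"ry":0,"rz":0},{"claw":-1,"dx":-30.4,"dy":-30.7,"dz":0,"rx":0,"ry":0,"rz":0},{"claw":-1,"dx":-30.4,"dy":-30.7,"dz":0,"rx":0,"ry":0,"rz":0}]}}

```text
time_s: 1.2
tool_pos: [0.3932, 0.0468, 0.2423]
tcp_rot: [180.0, -0.0, 154.6]
ft_force: [0.5, -0.2, 0.1]
opening: -0.0002
grip_force: 0.0
```

{"name": "drive_tool", "arguments": {"steps": [{"claw":-1,"dx":-30.4,"dy":-30.7,"dz":0,"rx":0,"ry":0,"rz":0},{"claw":-1,"dx":-30.4,"dy":-30.7,"dz":0,"rx":0,"ry":0,"rz":0},{"claw":-1,"dx":-30.4,"dy":-30.7,"dz":0,"rx":0,"ry":0,"rz":0},{"claw":-1,"dx":-30.4,"dy":-30.7,"dz":0,"rx":0,"ry":0,"rz":0},{"claw":-1,"dx":-30.4,"dy":-30.7,"dz":0,"rx":0,"ry":0,"rz":0},{"claw":-1,"dx":0,"dy":0,"dz":0,"rx":0,"ry":0,"rz":0.147},{"claw":-1,"dx":0,"dy":0,"dz":0,"rx":0,"ry":0,"rz":0.147},{"claw":-1,"dx":0,"dy":0,"dz":0,"rx":0,"ry":0,"rz":0.147},{"claw":-1,"dx":0,"dy":0,"dz":0,"rx":0,"ry":0,"rz":0.147},{"claw":-1,"dx":0,"dy":0,"dz":0,"rx":0,"ry":0,"rz":0.147},{"claw":-1,"dx":0,"dy":0,"dz":0,"rx":0,"ry":0,"rz":0.147},{"claw":-1,"dx":0,"dy":0,"dz":0,"rx":0,"ry":0,"rz":0.147}]}}

```text
time_s: 2.4
tool_pos: [0.4645, -0.1552, 0.242]
tcp_rot: [-180.0, -0.0, 95.3]
ft_force: [0.7, -0.3, -0.0]
opening: 0.0003
grip_force: 0.0
```

{"name": "drive_tool", "arguments": {"steps": [{"claw":-1,"dx":0,"dy":0,"dz":0,"rx":0,"ry":0,"rz":0.147},{"claw":-1,"dx":0,"dy":0,"dz":0,"rx":0,"ry":0,"rz":0.147},{"claw":-1,"dx":0,"dy":0,"dz":0,"rx":0,"ry":0,"rz":0.147},{"claw":-1,"dx":0,"dy":0,"dz":0,"rx":0,"ry":0,"rz":0.147},{"claw":-1,"dx":0,"dy":0,"dz":0,"rx":0,"ry":0,"rz":0.147},{"claw":-1,"dx":0,"dy":0,"dz":0,"rx":0,"ry":0,"rz":0.147},{"claw":-1,"dx":0,"dy":0,"dz":0,"rx":0,"ry":0,"rz":0.147},{"claw":-1,"dx":0,"dy":0,"dz":0,"rx":0,"ry":0,"rz":0.147},{"claw":-1,"dx":0,"dy":0,"dz":0,"rx":0,"ry":0,"rz":0.147},{"claw":-1,"dx":0,"dy":0,"dz":0,"rx":0,"ry":0,"rz":0.147},{"claw":-1,"dx":0,"dy":0,"dz":0,"rx":0,"ry":0,"rz":0.147},{"claw":-1,"dx":0,"dy":0,"dz":0,"rx":0,"ry":0,"rz":0.147}]}}

```text
time_s: 3.6
tool_pos: [0.4645, -0.1552, 0.242]
tcp_rot: [-180.0, 0.0, -5.7]
ft_force: [0.8, -0.4, 0.3]
opening: 0.0001
grip_force: 0.0
```

{"name": "drive_tool", "arguments": {"steps": [{"claw":-1,"dx":0,"dy":0,"dz":0,"rx":0,"ry":0,"rz":0.147},{"claw":-1,"dx":0,"dy":0,"dz":0,"rx":0,"ry":0,"rz":0.147},{"claw":-1,"dx":0,"dy":0,"dz":0,"rx":0,"ry":0,"rz":0.147},{"claw":-1,"dx":0,"dy":0,"dz":0,"rx":0,"ry":0,"rz":0.147},{"claw":-1,"dx":0,"dy":0,"dz":0,"rx":0,"ry":0,"rz":0.147},{"claw":-1,"dx":0,"dy":0,"dz":0,"rx":0,"ry":0,"rz":0.147},{"claw":-1,"dx":0,"dy":0,"dz":20,"rx":0,"ry":0,"rz":0.147},{"claw":-1,"dx":0,"dy":0,"dz":20,"rx":0,"ry":0,"rz":0},{"claw":-1,"dx":0,"dy":0,"dz":15,"rx":0,"ry":0,"rz":0},{"claw":-1,"dx":0,"dy":0,"dz":0,"rx":0,"ry":0,"rz":0}]}}

```text
time_s: 4.6
tool_pos: [0.4638, -0.1548, 0.1855]
tcp_rot: [179.9, 0.2, -64.4]
ft_force: [-0.0, -0.3, 0.7]
opening: 0.0001
grip_force: 0.0
```

```bash
python3 - <<'E'
from h import *
a=[cv2.resize(eyes.camera(n)[y:y+100,x:x+100],(400,400),interpolation=cv2.INTER_CUBIC) for n,x,y in(("top",235,170),("side",250,150))]
cv2.imwrite("pics/c2.png",np.hstack(a))
s=ctrl.observe();print(s["joint_pos"],s["tool_pos"],s["tcp_rot"],s["opening"],s["ft_force"],s["time_s"])
E
```

```text
[-3.23520667e+01  1.87607467e+01  8.88962916e+01  1.22083150e-03
  7.23527313e+01  1.21997121e+02] [ 0.46476472 -0.15530747  0.18761202] [ 1.79995810e+02  8.90178094e-03 -6.43495579e+01] 3.9836747278317435e-05 [0.36144859 0.11946288 0.18436732] 4.7
```

View pics/c2.png

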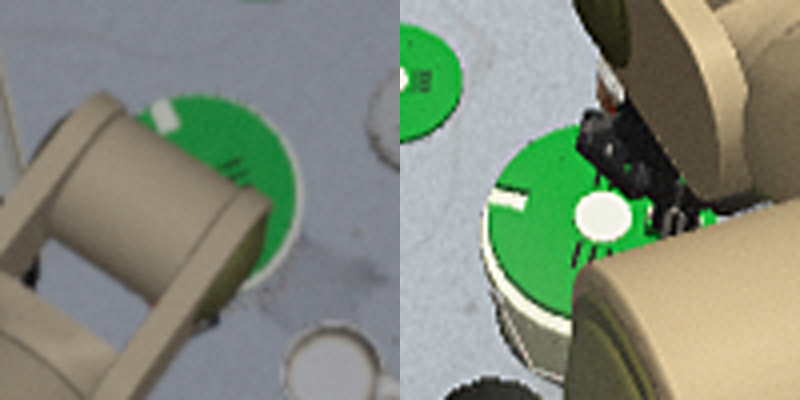

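The shut fingertip stands beside the fin, seen near side crop (680,215), and is clear of the lid. I'll lower it, close the gap and start the arc. In the tool frame x is tangent and y points outward.

{"name": "drive_tool", "arguments": {"steps": [{"claw":-1,"dx":0,"dy":0,"dz":20,"rx":0,"ry":0,"rz":0},{"claw":-1,"dx":0,"dy":0,"dz":20,"rx":0,"ry":0,"rz":0},{"claw":-1,"dx":0,"dy":0,"dz":7,"rx":0,"ry":0,"rz":0},{"claw":-1,"dx":0,"dy":0,"dz":5,"rx":0,"ry":0,"rz":0},{"claw":-1,"dx":0,"dy":0,"dz":0,"rx":0,"ry":0,"rz":0}]}}

```text
time_s: 5.2
tool_pos: [0.4649, -0.1554, 0.1357]
tcp_rot: [-180.0, -0.0, -64.4]
ft_force: [-0.2, 0.3, -0.4]
opening: 0.0
grip_force: 0.0
```

{"name": "drive_tool", "arguments": {"steps": [{"claw":-1,"dx":4,"dy":0,"dz":0,"rx":0,"ry":0,"rz":0},{"claw":-1,"dx":4,"dy":0,"dz":0,"rx":0,"ry":0,"rz":0},{"claw":-1,"dx":2,"dy":0,"dz":0,"rx":0,"ry":0,"rz":0},{"claw":-1,"dx":2,"dy":0,"dz":0,"rx":0,"ry":0,"rz":0},{"claw":-1,"dx":0,"dy":0,"dz":0,"rx":0,"ry":0,"rz":0}]}}

```text
time_s: 5.7
tool_pos: [0.47, -0.1664, 0.1354]
tcp_rot: [-180.0, -0.0, -64.4]
ft_force: [0.3, 0.4, 0.0]
opening: 0.0001
grip_force: 0.0
```

{"name": "drive_tool", "arguments": {"steps": [{"claw":-1,"dx":4.8,"dy":1.6,"dz":0,"rx":0,"ry":0,"rz":-0.1},{"claw":-1,"dx":4.8,"dy":1.6,"dz":0,"rx":0,"ry":0,"rz":-0.1},{"claw":-1,"dx":4.8,"dy":1.6,"dz":0,"rx":0,"ry":0,"rz":-0.1},{"claw":-1,"dx":4.8,"dy":1.6,"dz":0,"rx":0,"ry":0,"rz":-0.1},{"claw":-1,"dx":4.8,"dy":1.6,"dz":0,"rx":0,"ry":0,"rz":-0.1},{"claw":-1,"dx":4.8,"dy":1.6,"dz":0,"rx":0,"ry":0,"rz":-0.1},{"claw":-1,"dx":4.8,"dy":1.6,"dz":0,"rx":0,"ry":0,"rz":-0.1},{"claw":-1,"dx":4.8,"dy":1.6,"dz":0,"rx":0,"ry":0,"rz":-0.1},{"claw":-1,"dx":4.8,"dy":1.6,"dz":0,"rx":0,"ry":0,"rz":-0.1},{"claw":-1,"dx":4.8,"dy":1.6,"dz":0,"rx":0,"ry":0,"rz":-0.1},{"claw":-1,"dx":0,"dy":0,"dz":0,"rx":0,"ry":0,"rz":0}]}}

```text
time_s: 6.8
tool_pos: [0.4966, -0.207, 0.1352]
tcp_rot: [180.0, -0.0, -7.0]
ft_force: [0.2, -0.2, -0.6]
opening: 0.0001
grip_force: 0.0
```

```bash
python3 - <<'E'
from h import *
a=[cv2.resize(eyes.camera(n)[y:y+100,x:x+100],(400,400),interpolation=cv2.INTER_CUBIC) for n,x,y in(("top",235,170),("side",250,150))]
cv2.imwrite("pics/c3.png",np.hstack(a))
s=ctrl.observe();p=s["tool_pos"][:2]-[.5196,-.1619];b=np.radians(s["tcp_rot"][2]-90)
print(s["tool_pos"],s["tcp_rot"],"r",p@[np.cos(b),np.sin(b)],"g",-p@[-np.sin(b),np.cos(b)],s["joint_pos"][[0,5]])
E
```

```text
[ 0.49614649 -0.20668126  0.13525703] [-1.79991665e+02  1.42924802e-02 -7.20956918e+00] r 0.04737059846076882 g 0.017648079079890976 [-35.24330272  61.96600368]
```

View pics/c3.png

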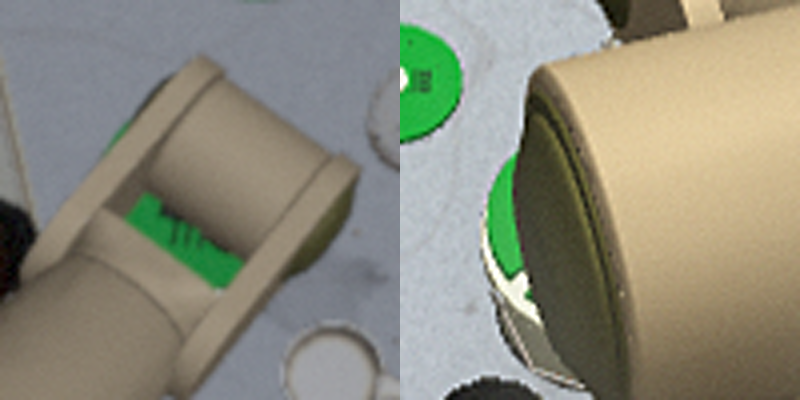

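The notch's white edge has come round to side crop (525,290), so the lid is turning with the finger. I'll go on to just short of the goal, then back off and look.

{"name": "drive_tool", "arguments": {"steps": [{"claw":-1,"dx":4.8,"dy":1.6,"dz":0,"rx":0,"ry":0,"rz":-0.1},{"claw":-1,"dx":4.8,"dy":1.6,"dz":0,"rx":0,"ry":0,"rz":-0.1},{"claw":-1,"dx":4.8,"dy":1.6,"dz":0,"rx":0,"ry":0,"rz":-0.1},{"claw":-1,"dx":4.8,"dy":1.6,"dz":0,"rx":0,"ry":0,"rz":-0.1},{"claw":-1,"dx":4.8,"dy":1.6,"dz":0,"rx":0,"ry":0,"rz":-0.1},{"claw":-1,"dx":4.8,"dy":1.6,"dz":0,"rx":0,"ry":0,"rz":-0.1},{"claw":-1,"dx":4.8,"dy":1.6,"dz":0,"rx":0,"ry":0,"rz":-0.1},{"claw":-1,"dx":4.8,"dy":1.6,"dz":0,"rx":0,"ry":0,"rz":-0.1},{"claw":-1,"dx":4.8,"dy":1.6,"dz":0,"rx":0,"ry":0,"rz":-0.1},{"claw":-1,"dx":4.8,"dy":1.6,"dz":0,"rx":0,"ry":0,"rz":-0.1},{"claw":-1,"dx":4.8,"dy":1.6,"dz":0,"rx":0,"ry":0,"rz":-0.1},{"claw":-1,"dx":4.8,"dy":1.6,"dz":0,"rx":0,"ry":0,"rz":-0.1}]}}

```text
time_s: 8.1
tool_pos: [0.5531, -0.2006, 0.1353]
tcp_rot: [-180.0, 0.0, 61.8]
ft_force: [-1.1, -0.0, 0.6]
opening: 0.0
grip_force: 0.2
```

{"name": "drive_tool", "arguments": {"steps": [{"claw":-1,"dx":0,"dy":0,"dz":0,"rx":0,"ry":0,"rz":0},{"claw":-1,"dx":-10,"dy":0,"dz":0,"rx":0,"ry":0,"rz":0},{"claw":-1,"dx":0,"dy":0,"dz":-40,"rx":0,"ry":0,"rz":0},{"claw":-1,"dx":-40,"dy":0,"dz":-20,"rx":0,"ry":0,"rz":0},{"claw":-1,"dx":-45,"dy":0,"dz":0,"rx":0,"ry":0,"rz":0},{"claw":-1,"dx":-45,"dy":0,"dz":0,"rx":0,"ry":0,"rz":0},{"claw":-1,"dx":0,"dy":0,"dz":0,"rx":0,"ry":0,"rz":0}]}}

```text
time_s: 8.8
tool_pos: [0.4838, -0.3289, 0.1953]
tcp_rot: [180.0, 0.1, 61.2]
ft_force: [-0.3, 0.6, -0.4]
opening: -0.0001
grip_force: 0.0
```

```bash
python3 - <<'E'
from h import *
a=[cv2.resize(eyes.camera(n)[y:y+100,x:x+100],(400,400),interpolation=cv2.INTER_CUBIC) for n,x,y in(("top",235,170),("side",250,150))]
cv2.imwrite("pics/c4.png",np.hstack(a))
print(ctrl.observe()["tool_pos"])
E
```

```text
[ 0.48572226 -0.32513694  0.19520926]
```

View pics/c4.png

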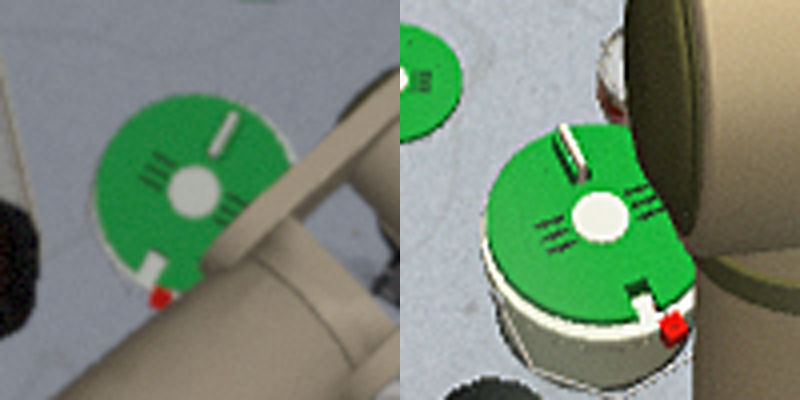

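The fin's core is now at top crop (224,135) and side crop (573,152). The notch is at top crop (152,268), just short of the red block at (161,298).

```bash
python3 - <<'E'
from h import *
C=np.array([.5196,-.1619])
def b(nm,X):
    v=X[:2]-C;print(nm,X.round(4),np.hypot(*v).round(4),np.degrees(np.arctan2(v[1],v[0])).round(1))
for nm,n,p,z in[("fin in","top",(212,154),.143),("fin out","top",(237,116),.143),("fin in","side",(183,177),.143),("fin out","side",(163,126),.143),("notch","top",(152,267),.119)]:
    o={"top":(235,170),"side":(250,150)}[n];q=(o[0]+p[0]/4,o[1]+p[1]/4)
    if n=="side" : pass
    b(nm+n,onz(n,q,z))
# white core top by mask
from h import masks
for n,(x0,y0,x1,y1) in {"top":(284,195,298,212),"side":(286,178,299,198)}.items():
    im=eyes.camera(n);h=cv2.cvtColor(im,cv2.COLOR_BGR2HSV);w=cv2.inRange(h,(0,0,125),(180,90,255))[y0:y1,x0:x1]
    ys,xs=np.nonzero(w);P=np.array([onz(n,(x+x0,y+y0),.143)[:2] for x,y in zip(xs,ys)]);m=P.mean(0)
    u=np.linalg.svd(P-m)[2][0];b(n+" mask%d"%len(P),m);print(" axis",np.degrees(np.arctan2(u[1],u[0])))
    g,r=masks(im);ys,xs=np.nonzero(r[y0:260,255:345][20:]);q=(xs.mean()+255,ys.mean()+y0+20)
    for z in(.09,.1,.11): b("red %s"%n,onz(n,q,z))
E
```

```text
fin intop [ 0.5445 -0.1756  0.143 ] 0.0284 -28.9
fin outtop [ 0.573  -0.1934  0.143 ] 0.062 -30.5
fin inside [ 0.5395 -0.1669  0.143 ] 0.0205 -14.1
fin outside [ 0.5736 -0.1899  0.143 ] 0.0609 -27.4
notchtop [ 0.4631 -0.1317  0.119 ] 0.0641 151.9
top mask45 [ 0.5653 -0.1853] 0.0513 -27.1
 axis 148.2729650773349
red top [ 0.4442 -0.1339  0.09  ] 0.0804 159.7
red top [ 0.4433 -0.1348  0.1   ] 0.0809 160.5
red top [ 0.4425 -0.1357  0.11  ] 0.0815 161.2
side mask75 [ 0.5703 -0.19  ] 0.0579 -29.0
 axis 142.07719411991255
red side [ 0.444  -0.1393  0.09  ] 0.0789 163.4
red side [ 0.4417 -0.1348  0.1   ] 0.0825 160.8
red side [ 0.4394 -0.1302  0.11  ] 0.0862 158.4
```

The pin's bearing is about 160.7° and the notch is at about 151.5°, so +9.2° remain. I'll return to contact, push 0.16 rad and back off to look.

{"name": "drive_tool", "arguments": {"steps": [{"claw":-1,"dx":45,"dy":0,"dz":0,"rx":0,"ry":0,"rz":0},{"claw":-1,"dx":45,"dy":0,"dz":0,"rx":0,"ry":0,"rz":0},{"claw":-1,"dx":40,"dy":0,"dz":20,"rx":0,"ry":0,"rz":0},{"claw":-1,"dx":0,"dy":0,"dz":30,"rx":0,"ry":0,"rz":0},{"claw":-1,"dx":0,"dy":0,"dz":10,"rx":0,"ry":0,"rz":0},{"claw":-1,"dx":6,"dy":0,"dz":0,"rx":0,"ry":0,"rz":0},{"claw":-1,"dx":4,"dy":0,"dz":0,"rx":0,"ry":0,"rz":0},{"claw":-1,"dx":1.9,"dy":0.7,"dz":0,"rx":0,"ry":0,"rz":-0.04},{"claw":-1,"dx":1.9,"dy":0.7,"dz":0,"rx":0,"ry":0,"rz":-0.04},{"claw":-1,"dx":1.9,"dy":0.7,"dz":0,"rx":0,"ry":0,"rz":-0.04},{"claw":-1,"dx":1.9,"dy":0.7,"dz":0,"rx":0,"ry":0,"rz":-0.04},{"claw":-1,"dx":0,"dy":0,"dz":0,"rx":0,"ry":0,"rz":0}]}}

```text
time_s: 10.2
tool_pos: [0.5594, -0.1955, 0.1368]
tcp_rot: [179.9, 0.0, 70.9]
ft_force: [-0.3, 0.4, 0.1]
opening: 0.0005
grip_force: 0.0
```

{"name": "drive_tool", "arguments": {"steps": [{"claw":-1,"dx":0,"dy":0,"dz":0,"rx":0,"ry":0,"rz":0},{"claw":-1,"dx":-10,"dy":0,"dz":0,"rx":0,"ry":0,"rz":0},{"claw":-1,"dx":0,"dy":0,"dz":-40,"rx":0,"ry":0,"rz":0},{"claw":-1,"dx":-40,"dy":0,"dz":-20,"rx":0,"ry":0,"rz":0},{"claw":-1,"dx":-45,"dy":0,"dz":0,"rx":0,"ry":0,"rz":0},{"claw":-1,"dx":-45,"dy":0,"dz":0,"rx":0,"ry":0,"rz":0},{"claw":-1,"dx":0,"dy":0,"dz":0,"rx":0,"ry":0,"rz":0}]}}

```text
time_s: 10.9
tool_pos: [0.5107, -0.3328, 0.1953]
tcp_rot: [180.0, 0.1, 70.5]
ft_force: [0.5, 1.0, -0.9]
opening: -0.0
grip_force: 0.0
```

```bash
python3 - <<'E'
from h import *
a=[cv2.resize(eyes.camera(n)[y:y+100,x:x+100],(400,400),interpolation=cv2.INTER_CUBIC) for n,x,y in(("top",235,170),("side",250,150))]
cv2.imwrite("pics/c5.png",np.hstack(a))
print(ctrl.observe()["tool_pos"])
E
```

```text
[ 0.51223227 -0.32859705  0.19527391]
```

View pics/c5.png

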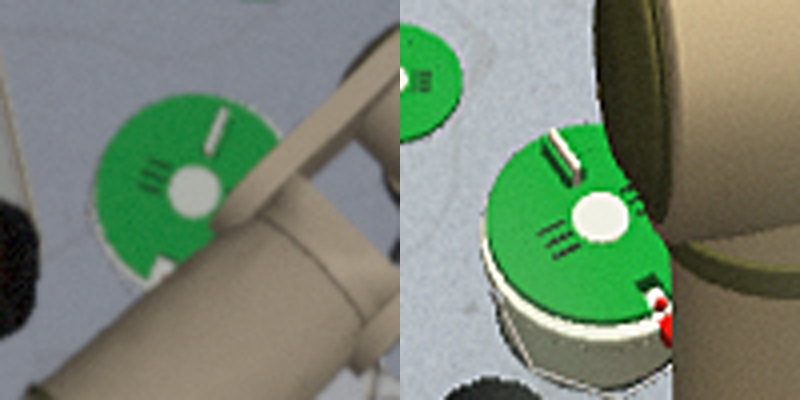

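The red pin now shows inside the notch at side crop (658,304), but the arm hides the far edge. I'll swing the arm clear over to +y and measure.

{"name": "drive_tool", "arguments": {"steps": [{"claw":-1,"dx":0,"dy":0,"dz":-45,"rx":0,"ry":0,"rz":0},{"claw":-1,"dx":36,"dy":-25,"dz":0,"rx":0,"ry":0,"rz":0},{"claw":-1,"dx":36,"dy":-25,"dz":0,"rx":0,"ry":0,"rz":0},{"claw":-1,"dx":36,"dy":-25,"dz":0,"rx":0,"ry":0,"rz":0},{"claw":-1,"dx":36,"dy":-25,"dz":0,"rx":0,"ry":0,"rz":0},{"claw":-1,"dx":36,"dy":-25,"dz":0,"rx":0,"ry":0,"rz":0},{"claw":-1,"dx":36,"dy":-25,"dz":0,"rx":0,"ry":0,"rz":0},{"claw":-1,"dx":36,"dy":-25,"dz":0,"rx":0,"ry":0,"rz":0},{"claw":-1,"dx":36,"dy":-25,"dz":0,"rx":0,"ry":0,"rz":0},{"claw":-1,"dx":36,"dy":-25,"dz":0,"rx":0,"ry":0,"rz":0},{"claw":-1,"dx":0,"dy":0,"dz":0,"rx":0,"ry":0,"rz":0}]}}

```text
time_s: 12.1
tool_pos: [0.4044, 0.057, 0.2407]
tcp_rot: [-180.0, -0.1, 71.2]
ft_force: [-0.2, -0.3, 0.2]
opening: 0.0
grip_force: 0.0
```

```bash
python3 - <<'E'
from h import *
a=[cv2.resize(eyes.camera(n)[y:y+50,x:x+50],(400,400),interpolation=cv2.INTER_CUBIC) for n,x,y in(("top",260,205),("side",290,200))]
b=[cv2.resize(eyes.camera(n)[y:y+100,x:x+100],(200,200),interpolation=cv2.INTER_CUBIC) for n,x,y in(("top",235,170),("side",250,150))]
cv2.imwrite("pics/c6.png",np.vstack([np.hstack(a),np.hstack(b+[b[0]*0]*2)]))
print(ctrl.observe()["tool_pos"])
E
```

```text
[0.40680875 0.05226635 0.24042942]
```

View pics/c6.png

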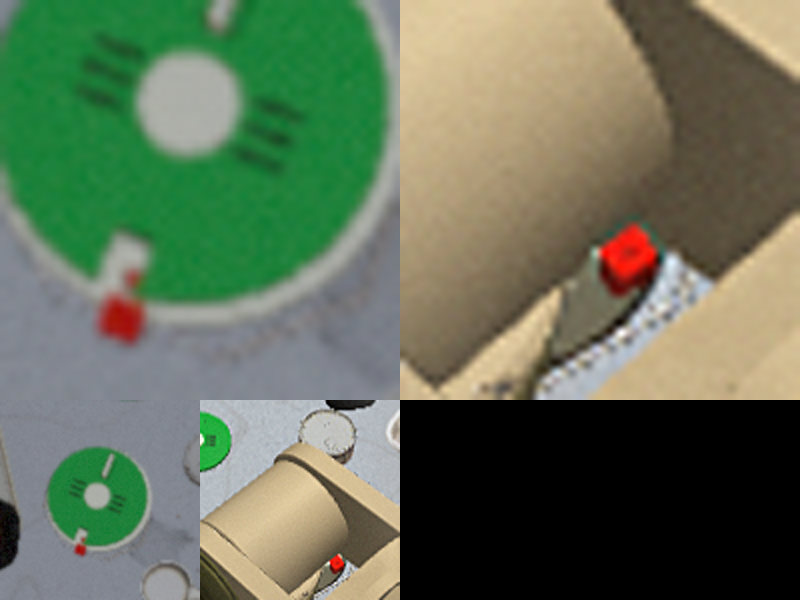

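The pin is at top crop (132,278). The notch spans roughly x = 101 to 147, so the pin sits some 2–3 mm towards the notch's far side. I'll measure it by ray.

```bash
python3 - <<'E'
from h import *
C=np.array([.5196,-.1619]);deg=lambda X:np.degrees(np.arctan2(X[1]-C[1],X[0]-C[0])).round(1)
ims=np.mean([eyes.camera("top").astype(float) for _ in range(4)],0).astype(np.uint8)
q=lambda x,y:(260+x/8-.44,205+y/8-.44)
P=lambda x,y,z:onz("top",q(x,y),z)
for a in [(132,278,.110)]: X=P(*a);print("pin",X,deg(X),np.hypot(*(X[:2]-C)))
for y in(70,72,74): pass
# green/white edges sampled along arcs at the upper face
h=cv2.cvtColor(ims,cv2.COLOR_BGR2HSV);big=ims.astype(np.float32)
def prof(r,z,a0,a1):
    A=np.radians(np.arange(a0,a1,.25));xy=np.array([proj("top",np.array([C[0]+r*np.cos(a),C[1]+r*np.sin(a),z])) for a in A]).astype(np.float32)
    v=cv2.remap(big,xy[:,:1],xy[:,1:],cv2.INTER_LINEAR)[:,0];g=v[:,1]-.5*(v[:,0]+v[:,2])  # greenness
    t=(g.max()+g.min())/2;i=np.nonzero(g<t)[0];return np.degrees(A[i[[0,-1]]]).round(1),g.max().round(),g.min().round()
for r in(.058,.061,.064,.067,.070): print("notch r",r,prof(r,.119,140,180))
for r in(.036,.042,.048,.054,.060): print("fin r",r,prof(r,.143,-40,0))
E
```

```text
pin [ 0.45651371 -0.1402601   0.11      ] 161.1 0.06669456323049958
notch r 0.058 (array([149.8, 165.8]), np.float32(87.0), np.float32(6.0))
notch r 0.061 (array([150. , 165.8]), np.float32(87.0), np.float32(3.0))
notch r 0.064 (array([150.8, 165.2]), np.float32(88.0), np.float32(-10.0))
notch r 0.067 (array([152. , 164.5]), np.float32(86.0), np.float32(-27.0))
notch r 0.07 (array([151.8, 164.5]), np.float32(80.0), np.float32(-12.0))
fin r 0.036 (array([-26., -11.]), np.float32(85.0), np.float32(6.0))
fin r 0.042 (array([-25.5, -13.2]), np.float32(86.0), np.float32(8.0))
fin r 0.048 (array([-24.8, -14. ]), np.float32(87.0), np.float32(5.0))
fin r 0.054 (array([-24.2, -14.5]), np.float32(86.0), np.float32(6.0))
fin r 0.06 (array([-23.5, -15.2]), np.float32(86.0), np.float32(11.0))
```

Pin and notch centre are about 3° apart (3.3 mm), and the pin radius of 66.7 mm checks. I'll go back to just short of contact for another +0.047 rad.

{"name": "drive_tool", "arguments": {"steps": [{"claw":-1,"dx":-24.3,"dy":28.2,"dz":0,"rx":0,"ry":0,"rz":0},{"claw":-1,"dx":-24.3,"dy":28.2,"dz":0,"rx":0,"ry":0,"rz":0},{"claw":-1,"dx":-24.3,"dy":28.2,"dz":0,"rx":0,"ry":0,"rz":0},{"claw":-1,"dx":-24.3,"dy":28.2,"dz":0,"rx":0,"ry":0,"rz":0},{"claw":-1,"dx":-24.3,"dy":28.2,"dz":0,"rx":0,"ry":0,"rz":0},{"claw":-1,"dx":-24.3,"dy":28.2,"dz":0,"rx":0,"ry":0,"rz":0},{"claw":-1,"dx":-24.3,"dy":28.2,"dz":0,"rx":0,"ry":0,"rz":0},{"claw":-1,"dx":-24.3,"dy":28.2,"dz":0,"rx":0,"ry":0,"rz":0},{"claw":-1,"dx":0,"dy":0,"dz":30,"rx":0,"ry":0,"rz":0},{"claw":-1,"dx":0,"dy":0,"dz":30,"rx":0,"ry":0,"rz":0},{"claw":-1,"dx":0,"dy":0,"dz":0,"rx":0,"ry":0,"rz":0},{"claw":-1,"dx":0,"dy":0,"dz":0,"rx":0,"ry":0,"rz":0}]}}

```text
time_s: 13.7
tool_pos: [0.5561, -0.2057, 0.1809]
tcp_rot: [-180.0, -0.0, 70.8]
ft_force: [0.3, 0.0, 0.7]
opening: 0.0001
grip_force: 0.0
```

{"name": "drive_tool", "arguments": {"steps": [{"claw":-1,"dx":0,"dy":0,"dz":25,"rx":0,"ry":0,"rz":0},{"claw":-1,"dx":0,"dy":0,"dz":14,"rx":0,"ry":0,"rz":0},{"claw":-1,"dx":0,"dy":0,"dz":5,"rx":0,"ry":0,"rz":0},{"claw":-1,"dx":4,"dy":0,"dz":0,"rx":0,"ry":0,"rz":0},{"claw":-1,"dx":4,"dy":0,"dz":0,"rx":0,"ry":0,"rz":0},{"claw":-1,"dx":2.6,"dy":0,"dz":0,"rx":0,"ry":0,"rz":0},{"claw":-1,"dx":1.1,"dy":0.4,"dz":0,"rx":0,"ry":0,"rz":-0.023},{"claw":-1,"dx":1.2,"dy":0.4,"dz":0,"rx":0,"ry":0,"rz":-0.024},{"claw":-1,"dx":0,"dy":0,"dz":0,"rx":0,"ry":0,"rz":0},{"claw":-1,"dx":0,"dy":0,"dz":0,"rx":0,"ry":0,"rz":0}]}}

```text
time_s: 14.7
tool_pos: [0.561, -0.1932, 0.1363]
tcp_rot: [-180.0, -0.0, 73.6]
ft_force: [-0.4, 0.9, 0.6]
opening: -0.0002
grip_force: 0.0
```

{"name": "drive_tool", "arguments": {"steps": [{"claw":-1,"dx":-6,"dy":0,"dz":0,"rx":0,"ry":0,"rz":0},{"claw":-1,"dx":-6,"dy":0,"dz":0,"rx":0,"ry":0,"rz":0},{"claw":-1,"dx":0,"dy":0,"dz":-40,"rx":0,"ry":0,"rz":0},{"claw":-1,"dx":0,"dy":0,"dz":-40,"rx":0,"ry":0,"rz":0},{"claw":-1,"dx":24,"dy":-28,"dz":0,"rx":0,"ry":0,"rz":0},{"claw":-1,"dx":24,"dy":-28,"dz":0,"rx":0,"ry":0,"rz":0},{"claw":-1,"dx":24,"dy":-28,"dz":0,"rx":0,"ry":0,"rz":0},{"claw":-1,"dx":24,"dy":-28,"dz":0,"rx":0,"ry":0,"rz":0},{"claw":-1,"dx":24,"dy":-28,"dz":0,"rx":0,"ry":0,"rz":0},{"claw":-1,"dx":24,"dy":-28,"dz":0,"rx":0,"ry":0,"rz":0},{"claw":-1,"dx":24,"dy":-28,"dz":0,"rx":0,"ry":0,"rz":0},{"claw":-1,"dx":0,"dy":0,"dz":0,"rx":0,"ry":0,"rz":0}]}}

```text
time_s: 15.9
tool_pos: [0.4149, 0.0141, 0.2166]
tcp_rot: [-180.0, -0.0, 73.7]
ft_force: [0.1, -0.6, 0.7]
opening: 0.0001
grip_force: 0.0
```

```bash
cat > m.py <<'E'
from h import *
C=np.array([.5196,-.1619]);deg=lambda X:np.degrees(np.arctan2(X[1]-C[1],X[0]-C[0])).round(1)
def go(zl,name):
    im=np.mean([eyes.camera("top").astype(float) for _ in range(4)],0).astype(np.float32)
    def prof(r,z,a0,a1):
        A=np.radians(np.arange(a0,a1,.25));xy=np.array([proj("top",np.array([C[0]+r*np.cos(a),C[1]+r*np.sin(a),z])) for a in A]).astype(np.float32)
        v=cv2.remap(im,xy[:,:1],xy[:,1:],cv2.INTER_LINEAR)[:,0];g=v[:,1]-.5*(v[:,0]+v[:,2])
        i=np.nonzero(g<(g.max()+g.min())/2)[0];red=np.clip(v[:,2]-v[:,1],0,None);return np.degrees(A[i[[0,-1]]]).round(1),(np.degrees(A)*red).sum()/red.sum()
    for r in(.058,.061,.064,.067): print("notch r",r,prof(r,zl,140,180))
    for r in(.042,.048,.054): print("fin r",r,prof(r,zl+.024,-40,0))
    cv2.imwrite(name,cv2.resize(im[205:255,260:310],(400,400),interpolation=cv2.INTER_CUBIC))
    s=ctrl.observe();print(s["tool_pos"],s["tcp_rot"])
E
python3 -c "
import m;m.go(.119,'pics/c7.png')"
```

```text
notch r 0.058 (array([153.2, 169.5]), np.float64(nan))
notch r 0.061 (array([153.5, 168.8]), np.float64(161.96491666080595))
notch r 0.064 (array([154.2, 168.2]), np.float64(162.0600548498824))
notch r 0.067 (array([155.5, 167.2]), np.float64(162.1542268707208))
fin r 0.042 (array([-21.8,  -9. ]), np.float64(nan))
fin r 0.048 (array([-21.5, -10.5]), np.float64(nan))
fin r 0.054 (array([-20.8, -11.2]), np.float64(nan))
[0.417822   0.01106604 0.21642157] [1.79962788e+02 9.55027462e-03 7.35065974e+01]m.py:8: RuntimeWarning: invalid value encountered in scalar divide
  i=np.nonzero(g<(g.max()+g.min())/2)[0];red=np.clip(v[:,2]-v[:,1],0,None);return np.degrees(A[i[[0,-1]]]).round(1),(np.degrees(A)*red).sum()/red.sum()
[ WARN:0@3.410] global loadsave.cpp:1063 imwrite_ Unsupported depth image for selected encoder is fallbacked to CV_8U.
```

View pics/c7.png

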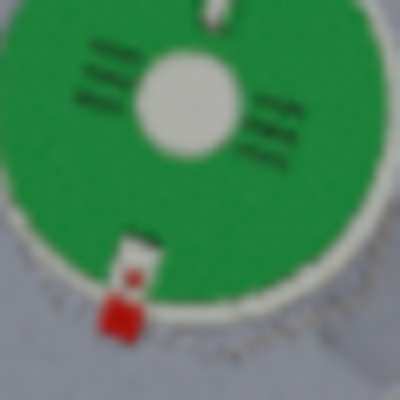

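The pin (132,278) now sits in the middle of the notch, with the notch at 161.3° and the pin at about 161–162°. Next I'll move over the thumb pad and turn the tool so its narrow side faces the fin.

{"name": "drive_tool", "arguments": {"steps": [{"claw":-1,"dx":-27.5,"dy":29.3,"dz":0,"rx":0,"ry":0,"rz":0},{"claw":-1,"dx":-27.5,"dy":29.3,"dz":0,"rx":0,"ry":0,"rz":0},{"claw":-1,"dx":-27.5,"dy":29.3,"dz":0,"rx":0,"ry":0,"rz":0},{"claw":-1,"dx":-27.5,"dy":29.3,"dz":0,"rx":0,"ry":0,"rz":0},{"claw":-1,"dx":-27.5,"dy":29.3,"dz":0,"rx":0,"ry":0,"rz":0},{"claw":-1,"dx":0,"dy":0,"dz":0,"rx":0,"ry":0,"rz":0.143},{"claw":-1,"dx":0,"dy":0,"dz":0,"rx":0,"ry":0,"rz":0.143},{"claw":-1,"dx":0,"dy":0,"dz":0,"rx":0,"ry":0,"rz":0.143},{"claw":-1,"dx":0,"dy":0,"dz":0,"rx":0,"ry":0,"rz":0.143},{"claw":-1,"dx":0,"dy":0,"dz":0,"rx":0,"ry":0,"rz":0.143},{"claw":-1,"dx":0,"dy":0,"dz":0,"rx":0,"ry":0,"rz":0.143},{"claw":-1,"dx":0,"dy":0,"dz":0,"rx":0,"ry":0,"rz":0.143}]}}

```text
time_s: 17.3
tool_pos: [0.5189, -0.1629, 0.2158]
tcp_rot: [-180.0, 0.0, 15.8]
ft_force: [-0.2, -0.3, 0.1]
opening: -0.0002
grip_force: 0.0
```

{"name": "drive_tool", "arguments": {"steps": [{"claw":-1,"dx":0,"dy":0,"dz":0,"rx":0,"ry":0,"rz":0.143},{"claw":-1,"dx":0,"dy":0,"dz":0,"rx":0,"ry":0,"rz":0.143},{"claw":-1,"dx":0,"dy":0,"dz":0,"rx":0,"ry":0,"rz":0.143},{"claw":-1,"dx":0,"dy":0,"dz":0,"rx":0,"ry":0,"rz":0.143},{"claw":-1,"dx":0,"dy":0,"dz":30,"rx":0,"ry":0,"rz":0},{"claw":-1,"dx":0,"dy":0,"dz":30,"rx":0,"ry":0,"rz":0},{"claw":-1,"dx":0,"dy":0,"dz":10,"rx":0,"ry":0,"rz":0},{"claw":-1,"dx":0,"dy":0,"dz":7,"rx":0,"ry":0,"rz":0},{"claw":-1,"dx":0,"dy":0,"dz":0,"rx":0,"ry":0,"rz":0},{"claw":-1,"dx":0,"dy":0,"dz":0,"rx":0,"ry":0,"rz":0}]}}

```text
time_s: 18.3
tool_pos: [0.5193, -0.1619, 0.1403]
tcp_rot: [180.0, -0.1, -16.6]
ft_force: [-0.6, 1.1, -0.4]
opening: -0.0001
grip_force: 0.0
```

Centred over the pad, now pressing in small steps.

{"name": "drive_tool", "arguments": {"steps": [{"claw":-1,"dx":0,"dy":0,"dz":2,"rx":0,"ry":0,"rz":0},{"claw":-1,"dx":0,"dy":0,"dz":2,"rx":0,"ry":0,"rz":0},{"claw":-1,"dx":0,"dy":0,"dz":2,"rx":0,"ry":0,"rz":0},{"claw":-1,"dx":0,"dy":0,"dz":2,"rx":0,"ry":0,"rz":0},{"claw":-1,"dx":0,"dy":0,"dz":2,"rx":0,"ry":0,"rz":0},{"claw":-1,"dx":0,"dy":0,"dz":2,"rx":0,"ry":0,"rz":0},{"claw":-1,"dx":0,"dy":0,"dz":0,"rx":0,"ry":0,"rz":0},{"claw":-1,"dx":0,"dy":0,"dz":0,"rx":0,"ry":0,"rz":0}]}}

```text
time_s: 19.1
tool_pos: [0.5188, -0.1615, 0.1273]
tcp_rot: [180.0, -0.0, -16.6]
ft_force: [0.7, 0.6, 2.4]
opening: -0.0002
grip_force: 0.9
```

{"name": "drive_tool", "arguments": {"steps": [{"claw":-1,"dx":0,"dy":0,"dz":2,"rx":0,"ry":0,"rz":0},{"claw":-1,"dx":0,"dy":0,"dz":2,"rx":0,"ry":0,"rz":0},{"claw":-1,"dx":0,"dy":0,"dz":0,"rx":0,"ry":0,"rz":0},{"claw":-1,"dx":0,"dy":0,"dz":0,"rx":0,"ry":0,"rz":0}]}}

```text
time_s: 19.5
tool_pos: [0.5188, -0.1615, 0.1232]
tcp_rot: [180.0, -0.0, -16.6]
ft_force: [0.8, -0.3, 1.5]
opening: -0.0001
grip_force: 0.8
```

The lid is going down well past the 1 mm where the pin would stop it. I'll continue until the force rises.

{"name": "drive_tool", "arguments": {"steps": [{"claw":-1,"dx":0,"dy":0,"dz":1.5,"rx":0,"ry":0,"rz":0},{"claw":-1,"dx":0,"dy":0,"dz":1,"rx":0,"ry":0,"rz":0},{"claw":-1,"dx":0,"dy":0,"dz":0,"rx":0,"ry":0,"rz":0},{"claw":-1,"dx":0,"dy":0,"dz":0,"rx":0,"ry":0,"rz":0}]}}

```text
time_s: 19.9
tool_pos: [0.5189, -0.1615, 0.1211]
tcp_rot: [180.0, -0.0, -16.6]
ft_force: [-0.1, 0.1, 6.3]
opening: 0.0001
grip_force: 2.8
```

{"name": "drive_tool", "arguments": {"steps": [{"claw":-1,"dx":0,"dy":0,"dz":1,"rx":0,"ry":0,"rz":0},{"claw":-1,"dx":0,"dy":0,"dz":0,"rx":0,"ry":0,"rz":0},{"claw":-1,"dx":0,"dy":0,"dz":0,"rx":0,"ry":0,"rz":0}]}}

```text
time_s: 20.2
tool_pos: [0.5191, -0.1616, 0.121]
tcp_rot: [180.0, -0.1, -16.6]
ft_force: [-1.9, 1.2, 14.0]
opening: -0.0006
grip_force: 6.7
```

It stopped hard at TCP z = 0.121, which puts the pad at 0.110, the fully home height, with 14 N. I'll lift straight off and move clear.

{"name": "drive_tool", "arguments": {"steps": [{"claw":-1,"dx":0,"dy":0,"dz":-5,"rx":0,"ry":0,"rz":0},{"claw":-1,"dx":0,"dy":0,"dz":-30,"rx":0,"ry":0,"rz":0},{"claw":-1,"dx":0,"dy":0,"dz":-40,"rx":0,"ry":0,"rz":0},{"claw":-1,"dx":0,"dy":0,"dz":-40,"rx":0,"ry":0,"rz":0},{"claw":-1,"dx":-45,"dy":0,"dz":0,"rx":0,"ry":0,"rz":0},{"claw":-1,"dx":-30,"dy":-35,"dz":0,"rx":0,"ry":0,"rz":0},{"claw":-1,"dx":-20,"dy":-45,"dz":0,"rx":0,"ry":0,"rz":0},{"claw":-1,"dx":0,"dy":-45,"dz":0,"rx":0,"ry":0,"rz":0},{"claw":-1,"dx":0,"dy":-45,"dz":0,"rx":0,"ry":0,"rz":0},{"claw":-1,"dx":0,"dy":-45,"dz":0,"rx":0,"ry":0,"rz":0},{"claw":-1,"dx":0,"dy":0,"dz":0,"rx":0,"ry":0,"rz":0},{"claw":-1,"dx":0,"dy":0,"dz":0,"rx":0,"ry":0,"rz":0}]}}

```text
time_s: 21.4
tool_pos: [0.4888, 0.0724, 0.2343]
tcp_rot: [180.0, 0.1, -16.4]
ft_force: [-0.4, -0.2, -0.7]
opening: -0.0001
grip_force: 0.0
```

```bash
python3 - <<'E'
from h import *
a=[cv2.resize(eyes.camera(n)[y:y+100,x:x+100],(400,400),interpolation=cv2.INTER_CUBIC) for n,x,y in(("top",235,170),("side",250,150))]
cv2.imwrite("pics/c8.png",np.hstack(a)); s=ctrl.observe();print(s["tool_pos"],s["joint_velocities"].round(1))
E
```

```text
[0.48875705 0.07098229 0.23454214] [-0.9 -0.2 -0.   0.1 -0.   0.1]
```

View pics/c8.png

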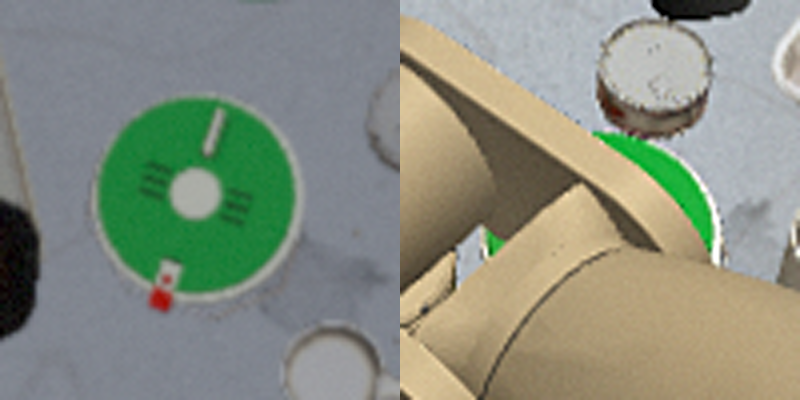

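The top view shows the lid seated, with the pin inside the notch at crop (166,278), a rim ring all round it and the arm clear. I'll hand it in.

```bash
python3 -c "
from bench import ctrl
print(ctrl.job_done())"
```

```text
the job is handed in; nothing more can be done
None
```

I turned the lid about 136° with a fingertip until its notch stood over the pin, then pressed it home on the rim (14 N at the stop). The job is handed in at about 21.5 s; no verdict came back.

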